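# Prop open the optics case on its folding stay

### The job

Open the larger of the two flat-lidded grey cases, the one with a folding metal stay on its side: raise its lid by the round grip at the front until it is nearly upright, then press the knob at the stay's elbow down and back until the stay has gone straight, over centre and onto its stop, so that the lid is locked up. Leave it standing open and let go of it.

Things in the scene. Friction and masses are not known exactly. Their poses are not given: they have to be found in the camera images.
- case: The larger grey case, 210 deep (x), 200 wide (y), 65 mm high, fixed to the worktop. Origin: centre of its underside; x from its front to its back, y to its left, z up. Flat 12 mm lid hinged along the back top edge: axis along y at x = +105, z = 65 mm. The stay is on its left side. A smaller case (120 x 130 x 45 mm) has a like lid and grip but no stay: it is not meant.
- grip (a point): Centre of the grip of the larger case's lid: a steel disc on edge, 24 mm across, 12 mm thick along y (pinch it there; it can turn between the fingers as the lid rises), nothing beside it. It is 22 mm in front of the lid's front edge, mid-width; with the lid shut, 232 mm in front of the hinge axis and 6 mm above it. Axes: the lid's, parallel to the case's when shut.
- stay_knob (a point): Centre of the knob at the stay's elbow: a dark steel pin along y, 16 mm thick, 30 mm long, its centre 24 mm outside the case's left wall. Ahead of / above the lid's hinge axis: lid shut 197 / -16 mm; lid at 1.25 rad 127 / 26 mm; locked 107 / 3 mm. It swings on a 47 mm bar pivoted on the case 150 mm ahead of and 14 mm below the hinge; a 119 mm bar joins it to the lid.
- case_lid (a joint): Angle of the larger case's lid, rad: 0 shut, growing as it opens. Lid 0.3 kg. Its hinge rubs: let go above 1.2 rad it stays, below 0.7 it falls shut. The straightened stay stops it at 1.33 (take it to about 1.25, let go, then press the knob); with the stay locked it rests at about 1.31.
- stay (a joint): Elbow of the stay, rad: 0 folded (lid shut), 2.4 with the lid at 1.25 rad, 3.00 when its two bars are in line, 3.30 at its stop, where the elbow has gone past the line and the lid's weight keeps it locked. It moves with the lid; pressing the knob over takes 4 to 12 N.

How it is judged:
On the way:
1. the lid has been raised to nearly upright (at least 1.1 rad), the stay not yet over centre (value of joint case_lid above 1.1 rad and value of joint stay below 3 rad), for 0.1 s.
At the end, for the whole second after the job is handed in: The larger case's lid stands open and still at more than 1.2 rad with its stay locked: elbow at more than 3.15 rad, that is at least 0.15 rad past the straight line (value of joint stay above 3.15 rad and value of joint case_lid above 1.2 rad and velocity of joint case_lid between -0.05 and 0.05 rad/s); the robot touches nothing.
It also fails if it takes over 48 s, if anything falls off the work surface, if the arm or the gripper's body presses on something with over 40 N, if the wrist force passes 120 N, or if a joint passes its speed limit or range.

### The arm

A 7-joint arm with a two-finger parallel gripper is mounted at the origin on a cart in front of the work surface, level with it; the furniture and walls round the work are solid. World frame = base frame: x ahead of the robot, y to its left, z up, the work surface at z = 0. Lengths are in m, angles in rad, forces in N, time in s.
With the tool pointing down it reaches from about 0.4 to 0.85 m from the base axis. Payload 10.4 kg.
Tool frame: the origin (TCP) lies where the fingers leave the gripper's body, on its centre line; the fingertips stand 73 mm ahead of it and the grasp point (between the pads) lies 54 mm ahead of it; z points along the fingers, y is the line along which they close (so a half turn about z gives the same grasp; the last joint's range is limited). The gripper opens to 85 mm and grips with 20 to 120 N. Pads are 22 mm wide; open, the fingers measure 114 mm over their backs; the gripper's body (76 mm by 85 mm) begins 54 mm behind the grasp point. The pads swing forward as they close: fully open they stand 13 mm farther back than shut.
Start: joints at [1.283, 0.332, -0.065, 1.46, 0.022, 1.35, -0.088], TCP at [0.164, -0.603, 0.304] pointing down, gripper open.
Joint ranges: [-2.6, 2.6], [-0.5, 2.12], [-1.47, 1.34], [0.16, 2.42], [-1.27, 4.41], [0.06, 2.06], [-2.6, 2.6]. Speed limits (rad/s): [2.22, 2.22, 2.79, 2.79, 3.14, 3.14, 3.14].

### API

Orientations are given as a unit quaternion [x, y, z, w].
In Python, from workcell import manip, camera gives the robot as it stands. The module is installed in compiled form; this text tells all that it offers.
- The arm moves only by the shell command python3 -m creep 'ROWS' [OPENING] [FORCE]. ROWS is JSON, a list of rows, each a list of 2 entries, a list of its own where there are three numbers: the shift along the tool's x, y, z in mm, then the turn about the tool's z in rad. In form: [[[tx, ty, tz], twist], ...]. A call has 1 to 5 rows; each row is the pose to reach, as a shift and turn from the pose commanded when the call began, along the tool's axes at that moment; what a row does not reach only later rows make up. A row lasts 1/12 s, in which the tool goes at most 41.7 mm and 7.16 degrees, less where a joint would pass 70% of its speed; a pose out of reach is approached as far as the arm can. A call with a gripper value outside its range is refused whole. OPENING is the opening, from 0 (shut) to 1 (fully open), set as the call begins (- or left out, the last holds). The fingers move at their own pace and stop on an object; FORCE is the grip in N (left out, the last holds). Time passes only in rows, so rows that repeat a pose let the fingers close. It gives the time, the measured TCP pose, the force, the opening and the grip force at its end, in the units of the state.
- manip.get_obs(): the state, without advancing time (a new reading comes with each control period).
- camera(name): name is "side" or "top" or "wrist"; returns a dict with "pixels" (384x512x3 uint8, red, green, blue), "z_map" (384x512 float32, m along the optical axis (not along the pixel's ray), 0 where there is no reading), "fx", "fy", "cx", "cy" (pixels), "extrinsics" (4x4, takes a point from world to camera coordinates). Camera axes: x right, y down, z forward; pixel columns grow to the right and rows downward; lengths in m; the calibration is good to about 2 mm. A picture is of the moment at which its call begins.
- manip.hand_in(): hands the job in; it is judged then, once.
The state is a dict: "clock": time; "joint_pos": joint angles; "joint_velocities": joint speeds; "tau": joint torques, N m; "position": TCP position; "ee_rot": TCP orientation; "ft_force": force on the tool from outside, world axes, zero at the start; "torque": the same for the moment, N m; "grip_width": opening from 0.0 (shut) to 1.0 (fully open); "grasp_force": force on a finger pad.
Only numpy, scipy, OpenCV 4.12 (cv2) and the standard library are available. Lean on these libraries where they do the work, as an engineer would, in place of code of your own. Each camera call takes 0.05 s, during which the arm holds its last target. There are 200 camera calls.

## Working session

There is one attempt and no reset: what is moved stays moved. The work goes in short steps, Python scripts to look and compute and a shell command to move; the robot and the scene stay as the last step left them, time stands still between calls to the robot, and variables do not carry over. Pictures are saved under pics/ and viewed, at most 10 in all, crops included, and the job is handed in when it is done.

```bash
mkdir -p pics; python3 - <<'E'
from workcell import manip,camera
import cv2,numpy as np
o=manip.get_obs();print({k:np.round(v,3) for k,v in o.items()})
a=[]
for n in("side","top"):
    c=camera(n);np.savez(n,**c);cv2.imwrite(f"pics/{n}0.png",c["pixels"][:,:,::-1]);print(n,c["fx"],c["cx"],np.round(c["extrinsics"],3).tolist())
E
```

```text
{'clock': np.float64(0.0), 'joint_pos': array([ 1.283,  0.333, -0.065,  1.461,  0.022,  1.35 , -0.089]), 'joint_velocities': array([-0.002,  0.002,  0.   ,  0.   ,  0.001, -0.   , -0.001]), 'tau': array([ 0.0000e+00, -6.2545e+01,  5.0000e-02, -3.9162e+01,  1.6000e-02,
        1.0000e-02,  0.0000e+00]), 'position': array([ 0.163, -0.603,  0.303]), 'ee_rot': array([ 0.991,  0.132, -0.   , -0.001]), 'ft_force': array([ 0.162,  0.118, -0.368]), 'torque': array([-0.015,  0.04 , -0.078]), 'grasp_force': np.float64(0.0), 'grip_width': np.float64(1.002)}
side 410.90894312804124 256.1599168900168 [[-0.998, -0.061, 0.018, 0.575], [-0.059, 0.798, -0.6, 0.146], [0.022, -0.6, -0.8, 0.865], [0.0, 0.0, 0.0, 1.0]]
top 388.4989590109907 260.5019834809894 [[0.003, -1.0, 0.004, -0.086], [-0.989, -0.004, -0.149, 0.592], [0.149, -0.003, -0.989, 0.843], [0.0, 0.0, 0.0, 1.0]]
```

View pics/top0.png

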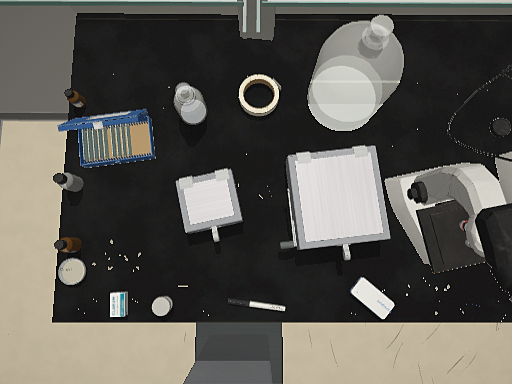

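View pics/side0.png

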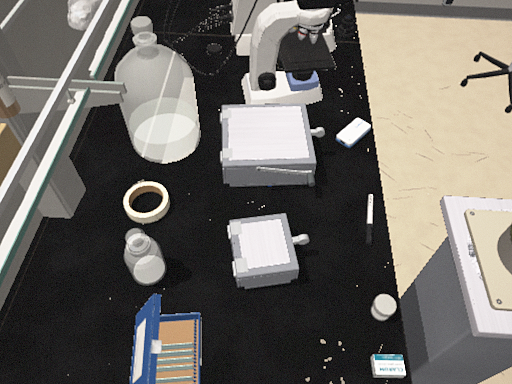

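The top view shows the larger case with lid corners near (288,153), (375,147), (389,237), (298,249), grip near (347,252) and stay knob near (289,245). The side view shows the stay on the case's left wall.

```bash
cat > h.py <<'E'
import numpy as np
def world(c,u,v,z=None):
    E=c["extrinsics"];R,t=E[:3,:3],E[:3,3]
    r=R.T@np.array([(u-c["cx"])/c["fx"],(v-c["cy"])/c["fy"],1]);o=-R.T@t
    d=c["z_map"][int(round(v)),int(round(u))] if z is None else (z-o[2])/r[2]
    return o+r*d
def cloud(c):
    v,u=np.mgrid[:384,:512];d=c["z_map"];P=np.stack([(u-c["cx"])/c["fx"]*d,(v-c["cy"])/c["fy"]*d,d],-1)
    E=c["extrinsics"];return (P-E[:3,3])@E[:3,:3]
E
python3 - <<'E'
import numpy as np,cv2
from h import *
c=np.load("top.npz");P=cloud(c)
cv2.imwrite("pics/crop1.png",cv2.resize(c["pixels"][135:275,270:410,::-1],None,fx=4.2,fy=4.2,interpolation=cv2.INTER_CUBIC))
m=np.zeros((384,512),bool);m[135:275,270:410]=1
q=P[m&(P[...,2]>.069)&(P[...,2]<.086)]
print(len(q),np.median(q[:,2]))
r=cv2.minAreaRect((q[:,:2]*1000).astype(np.float32));print(r,cv2.boxPoints(r))
for u,v in[(347,252),(347,256),(289,245)]:print(u,v,world(c,u,v))
E
```

```text
8739 0.07764949262577006
((557.5001220703125, -278.5823974609375), (246.63430786132812, 264.114501953125), 6.867859840393066) [[ 419.27643 -162.21898]
 [ 450.8592  -424.43832]
 [ 695.7238  -394.9458 ]
 [ 664.14105 -132.72647]]
347 252 [ 0.44936261 -0.26931367  0.08210988]
347 256 [ 0.44097323 -0.26875184  0.08349134]
289 245 [ 0.46389979 -0.14757519  0.05499826]
```

View pics/crop1.png

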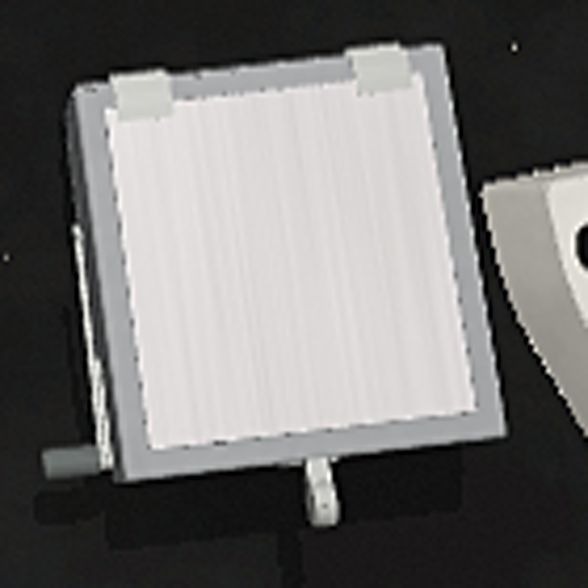

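The crop shows lid corners at FL (122,478), FR (506,435), BR (442,45), BL (78,88), grip centre (321,503), and knob from (45,463) to (105,460).

```bash
python3 - <<'E'
import numpy as np
from h import *
c=np.load("top.npz")
f=lambda x,y,z:world(c,270+x/4.2-.4,135+y/4.2-.4,z)
FL,FR,BR,BL=[f(*p,.077) for p in[(122,478),(506,435),(442,45),(78,88)]]
for n,a,b in(("w",FL,FR),("w",BL,BR),("d",FL,BL),("d",FR,BR)):
    d=b-a;print(n,np.linalg.norm(d),np.degrees(np.arctan2(d[1],d[0])))
C=(FL+FR+BR+BL)/4
d=(BL+BR-FL-FR)/2;e=(FL+BL-FR-BR)/2
y1=np.arctan2(d[1],d[0]);y2=np.arctan2(-e[0],e[1]);print("centre",C,"yaw",y1,y2)
y=(y1+y2)/2
ax=np.array([np.cos(y),np.sin(y),0]);ay=np.array([-np.sin(y),np.cos(y),0])
print("grip pred",C-127*ax/1000,"meas top of disc z.083",f(321,503,.08))
print("hinge",C+.105*ax)
k=f(75,462,.049);print("knob pred",C+.105*ax-.197*ax+.124*ay,"meas",k)
P=cloud(c);q=P[225:275,335:360].reshape(-1,3);r=(q-C)@np.c_[ax,ay]
m=(r[:,0]<-.107)&(r[:,0]>-.145)&(q[:,2]>.05)&(abs(r[:,1])<.03);print(m.sum(),"disc top extent rel",r[m].min(0),r[m].max(0),q[m][:,2].max())
E
```

```text
w 0.19920272202627118 -83.52267500778183
w 0.19587293371723835 -82.88375895913747
d 0.20556174283674114 5.864185136977112
d 0.20773728371902334 6.792363351401948
centre [ 0.57053407 -0.25416559  0.077     ] yaw 0.11049185896883956 0.11857924930640767
grip pred [ 0.44436618 -0.26867982  0.077     ] meas top of disc z.083 [ 0.444342   -0.26755597  0.08      ]
hinge [ 0.6748461  -0.24216563  0.077     ]
knob pred [ 0.46496548 -0.14149228  0.077     ] meas [ 0.46479721 -0.1446068   0.049     ]
100 disc top extent rel [-0.13918393 -0.00699482] [-0.10706073  0.00566375] 0.08666663777040212
```

```bash
cat >> h.py <<'E'
YAW=.1145;AX=np.array([np.cos(YAW),np.sin(YAW),0]);AY=np.array([-np.sin(YAW),np.cos(YAW),0])
HINGE=np.array([.6748,-.2415,.065])
from scipy.spatial.transform import Rotation as Ro
def pt(ahead,left,up): return HINGE+(-ahead*AX+left*AY+up*np.array([0,0,1]))/1000
def shift(o,target,depth=54):
    R=Ro.from_quat(o["ee_rot"]).as_matrix()
    t=np.array(target)+[0,0,depth/1000]
    print("tool mm",np.round(1000*R.T@(t-o["position"]),1),"twist to case",round(np.arctan2(R[1,0],R[0,0])-YAW,3))
E
python3 - <<'E'
from h import *
from workcell import manip
o=manip.get_obs()
print(pt(232,0,6))
for p in([.30,-.40,.249],[.40,-.272,.249],[.4443,-.268,.249]):shift(o,p)
for n in("top","side"):
    P=cloud(np.load(n+".npz")).reshape(-1,3)
    m=(P[:,2]>.14)&(P[:,2]<.5)&(P[:,0]>.1)&(P[:,0]<.75)&(P[:,1]<.1)&(P[:,1]>-.75);q=P[m];print(n,len(q))
    for y in np.arange(-.7,.1,.1):
        s=q[abs(q[:,1]-y)<.05]
        if len(s):print(round(y,2),s[:,0].min(),s[:,2].max())
E
```

```text
[ 0.44431913 -0.26800599  0.071     ]
tool mm [ 184.9 -160.2    0.4] twist to case 0.15
tool mm [ 314.9 -257.6    0.5] twist to case 0.15
tool mm [ 358.7 -249.8    0.5] twist to case 0.15
top 9184
-0.5 0.37855185182041307 0.3325902541737793
-0.4 0.40994146963385597 0.33172195388829484
-0.3 0.7369316138977562 0.2196093297334821
-0.2 0.7445691940029097 0.2037654864044552
side 5743
-0.7 0.3340337356183971 0.17065267927198516
-0.6 0.1382841106960636 0.2597748127745666
-0.5 0.13887880940689828 0.2996525236766302
-0.4 0.40710561764382464 0.3052298514123509
-0.3 0.7353866633283581 0.22240594980925293
-0.2 0.7420066451228655 0.20606897902016524
```

```bash
python3 -m creep '[[[20,-25,0],0.05],[[45,-55,0],0.1],[[70,-85,0],0.15],[[95,-115,0],0.15],[[115,-140,0],0.15]]' 1 60; python3 - <<'E'
from h import *
from workcell import manip
o=manip.get_obs()
for p in([.28,-.36,.249],[.40,-.27,.249],[.4443,-.268,.13],[.4443,-.268,.071]):shift(o,p)
E
```

```text
clock: 0.52
position: [0.239, -0.4354, 0.3035]
ee_rot: [0.998, 0.058, -0.0, -0.0]
ft_force: [1.2, 0.5, 1.2]
grip_width: 0.996
grasp_force: 0.0
tool mm [ 49.4 -70.1   0.6] twist to case 0.001
tool mm [ 179.  -145.7    0.6] twist to case 0.001
tool mm [ 223.3 -142.4  119.6] twist to case 0.001
tool mm [ 223.3 -142.4  178.6] twist to case 0.001
```

```bash
python3 -m creep '[[[20,-30,0],0],[[45,-65,0],0],[[70,-95,0],0],[[100,-120,0],0],[[125,-135,0],0]]' && python3 -m creep '[[[30,-4,15],0],[[60,-7,35],0],[[85,-8,60],0],[[98,-8,90],0],[[98,-8,115],0]]' ; python3 - <<'E'
from h import *
from workcell import manip,camera
import cv2
o=manip.get_obs()
shift(o,pt(232,0,6))
c=camera("wrist");np.savez("wrist",**c);cv2.imwrite("pics/w1.png",c["pixels"][:,:,::-1])
E
```

```text
clock: 0.93
position: [0.3479, -0.2863, 0.3041]
ee_rot: [0.998, 0.058, 0.0, 0.0]
ft_force: [1.2, -1.0, 0.3]
grip_width: 0.997
grasp_force: 0.0
clock: 1.35
position: [0.4454, -0.2687, 0.1869]
ee_rot: [0.998, 0.059, 0.0, -0.001]
ft_force: [-0.7, 0.7, 0.6]
grip_width: 0.998
grasp_force: 0.0
tool mm [-1.  -0.7 61.9] twist to case 0.004
```

View pics/w1.png

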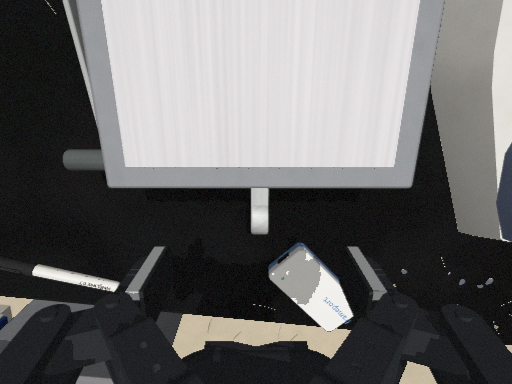

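The wrist view shows the grip disc at (260,190-234), centred between the fingertips at columns about 145 and 367.

```bash
python3 - <<'E'
from h import *
c=np.load("wrist.npz")
print("lower front edge of disc ~",world(c,260,234,.071),"edges y",world(c,251,215,.08),world(c,269,215,.08),"pred grip",pt(232,0,6),"pred front",pt(244,0,6))
print("lid FL FR",world(c,107,187,.077),pt(210,100,12),world(c,412,187,.077),pt(210,-100,12))
E
python3 -m creep '[[[0,0,15],0],[[0,0,35],0],[[0,0,50],0],[[0,0,60],0],[[0,0,62],0]]'; python3 -m creep '[[[0,0,0],0],[[0,0,0],0],[[0,0,0],0],[[0,0,0],0],[[0,0,0],0]]' 0 40
```

```text
lower front edge of disc ~ [ 0.43185533 -0.27186704  0.071     ] edges y [ 0.44959802 -0.26358106  0.08      ] [ 0.4510043  -0.27537983  0.08      ] pred grip [ 0.44431913 -0.26800599  0.071     ] pred front [ 0.4323977  -0.26937699  0.071     ]
lid FL FR [ 0.45687808 -0.16846417  0.077     ] [ 0.45475008 -0.16614729  0.077     ] [ 0.48029119 -0.36521998  0.077     ] [ 0.47760007 -0.3648377   0.077     ]
clock: 1.82
position: [0.4421, -0.2703, 0.1258]
ee_rot: [0.998, 0.057, -0.001, -0.001]
ft_force: [-0.4, -1.0, 0.1]
grip_width: 0.999
grasp_force: 0.0
clock: 2.23
position: [0.4434, -0.2706, 0.1276]
ee_rot: [0.998, 0.057, 0.0, 0.0]
ft_force: [0.1, -0.9, 0.7]
grip_width: 0.303
grasp_force: 0.0
```

```bash
python3 -m creep '[[[0,0,0],0],[[0,0,0],0],[[0,0,0],0],[[0,0,0],0]]' 0 40
python3 - <<'E'
import numpy as np
# path of grip relative to shut, in tool axes (x back, z down)
for t in np.arange(0,1.31,.05):
    print(round(t,2),np.round([232-(232*np.cos(t)-6*np.sin(t)),-(232*np.sin(t)+6*np.cos(t)-6)],1))
E
```

```text
clock: 2.57
position: [0.4433, -0.2711, 0.1274]
ee_rot: [0.998, 0.057, 0.0, 0.001]
ft_force: [-0.1, -3.3, 5.0]
grip_width: 0.134
grasp_force: 42.1
0.0 [ 0. -0.]
0.05 [  0.6 -11.6]
0.1 [  1.8 -23.1]
0.15 [  3.5 -34.6]
0.2 [  5.8 -46. ]
0.25 [  8.7 -57.2]
0.3 [ 12.1 -68.3]
0.35 [ 16.1 -79.2]
0.4 [ 20.7 -89.9]
0.45 [  25.7 -100.3]
0.5 [  31.3 -110.5]
0.55 [  37.4 -120.4]
0.6 [  43.9 -129.9]
0.65 [  50.9 -139.2]
0.7 [  58.4 -148. ]
0.75 [  66.3 -156.5]
0.8 [  74.7 -164.6]
0.85 [  83.4 -172.3]
0.9 [  92.5 -179.5]
0.95 [ 101.9 -186.2]
1.0 [ 111.7 -192.5]
1.05 [ 121.8 -198.2]
1.1 [ 132.1 -203.5]
1.15 [ 142.7 -208.2]
1.2 [ 153.5 -212.4]
1.25 [ 164.5 -216.1]
1.3 [ 175.7 -219.2]
```

```bash
python3 -m creep '[[[0.6,0,-11.6],0],[[1.8,0,-23],0],[[3.5,0,-34.6],0],[[5.8,0,-46],0],[[8.7,0,-57.2],0]]'
```

```text
clock: 2.98
position: [0.4519, -0.27, 0.1845]
ee_rot: [0.998, 0.057, 0.0, 0.0]
ft_force: [5.1, -6.1, -5.9]
grip_width: 0.129
grasp_force: 39.4
```

```bash
python3 -m creep '[[[3.4,0,-11.1],0],[[7.4,0,-22],0],[[12,0,-32.7],0],[[17,0,-43.1],0],[[22.6,0,-53.3],0]]'; python3 -m creep '[[[6.1,0,-9.9],0],[[12.6,0,-19.4],0],[[19.6,0,-28.7],0],[[27.1,0,-37.5],0],[[35,0,-46],0]]'
```

```text
clock: 3.4
position: [0.4739, -0.2674, 0.2372]
ee_rot: [0.998, 0.057, -0.0, 0.0]
ft_force: [3.3, -5.8, -6.3]
grip_width: 0.132
grasp_force: 38.9
clock: 3.82
position: [0.5082, -0.2634, 0.2828]
ee_rot: [0.998, 0.057, -0.001, -0.0]
ft_force: [0.8, -4.5, -5.1]
grip_width: 0.13
grasp_force: 38.9
```

```bash
python3 -m creep '[[[8.4,0,-8.1],0],[[17.1,0,-15.8],0],[[26.2,0,-23],0],[[35.6,0,-29.7],0],[[45.4,0,-36],0]]'; python3 -m creep '[[[10.1,0,-5.7],0],[[20.4,0,-11],0],[[31,0,-15.7],0],[[41.8,0,-19.9],0],[[52.8,0,-23.6],0]]';  python3 -m creep '[[[0,0,0],0],[[0,0,0],0],[[0,0,0],0]]'
python3 - <<'E'
from h import *
from workcell import manip,camera
import cv2
o=manip.get_obs();g=o["position"]-[0,0,.054];d=(g-HINGE)*1000
print("ahead,left,up",-d@AX,d@AY,d[2],"angle",np.arctan2(d[2],-d@AX)-np.arctan2(6,232))
c=camera("side");np.savez("side1",**c);cv2.imwrite("pics/s1.png",cv2.resize(c["pixels"][20:230,140:420,::-1],None,fx=2.8,fy=2.8,interpolation=cv2.INTER_CUBIC))
E
```

```text
clock: 4.23
position: [0.5533, -0.2581, 0.3188]
ee_rot: [0.998, 0.057, -0.002, -0.0]
ft_force: [-1.7, -3.1, -2.8]
grip_width: 0.131
grasp_force: 39.0
clock: 4.65
position: [0.606, -0.2518, 0.3426]
ee_rot: [0.998, 0.057, -0.002, -0.0]
ft_force: [-4.0, -1.5, -1.1]
grip_width: 0.133
grasp_force: 39.3
clock: 4.9
position: [0.6062, -0.2518, 0.3426]
ee_rot: [0.998, 0.057, -0.0, -0.0]
ft_force: [0.4, -2.6, -0.2]
grip_width: 0.131
grasp_force: 39.7
ahead,left,up 69.34100754850654 -2.3632084740066257 223.63316393028887 angle 1.244274273893098
```

View pics/s1.png

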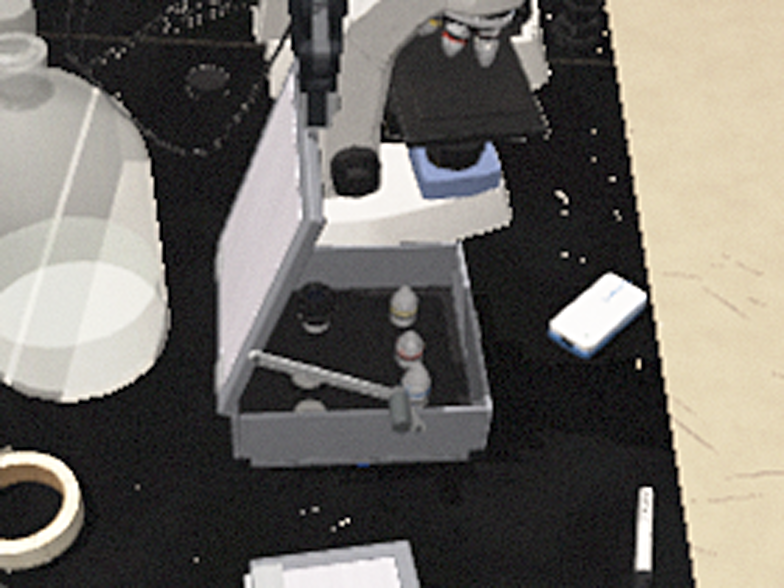

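The side view shows the lid nearly upright. The elbow knob is at crop (400,410), the stay is still bent, and the gripper holds the grip.

```bash
python3 -m creep '[[[0,0,0],0],[[0,0,0],0],[[0,0,0],0],[[0,0,0],0]]' 0.6; python3 -m creep '[[[0,0,-12],0],[[0,0,-30],0],[[0,0,-50],0],[[0,0,-65],0],[[0,0,-65],0]]'
python3 - <<'E'
from h import *
from workcell import manip,camera
import cv2
c=camera("side");np.savez("side2",**c)
P=cloud(c);d=(P-HINGE)*1000;a=-d@AX;l=d@AY;u=d[...,2]
cv2.imwrite("pics/s2.png",cv2.resize(c["pixels"][60:200,180:340,::-1],None,fx=4,fy=4,interpolation=cv2.INTER_CUBIC))
m=(l>112)&(l<150)&(a>80)&(a<170)&(u>5)&(u<60);v,w=np.where(m)
print(m.sum(),"px",w.mean(),v.mean());
for n,x in(("ahead",a),("left",l),("up",u)):print(n,np.percentile(x[m],[2,50,98]))
o=manip.get_obs();
for p in((132,128,110),(131,128,44),(110,128,11)):shift(o,pt(*p),73)
E
```

```text
clock: 5.28
position: [0.6065, -0.2511, 0.343]
ee_rot: [0.998, 0.058, 0.0, -0.0]
ft_force: [0.2, 0.1, -1.0]
grip_width: 0.6
grasp_force: 0.0
clock: 5.7
position: [0.6071, -0.2513, 0.4128]
ee_rot: [0.998, 0.057, 0.003, 0.001]
ft_force: [0.4, -0.2, 0.2]
grip_width: 0.599
grasp_force: 0.0
89 px 282.86516853932585 167.0561797752809
ahead [125.76914836 132.50025003 140.35326528]
left [112.66108433 128.75009528 138.62486733]
up [24.79182192 35.29323264 38.64157819]
tool mm [ -64.  -130.3  162.3] twist to case 0.0
tool mm [ -63.3 -130.4  228.3] twist to case 0.0
tool mm [ -42.4 -130.5  261.4] twist to case 0.0
```

View pics/s2.png

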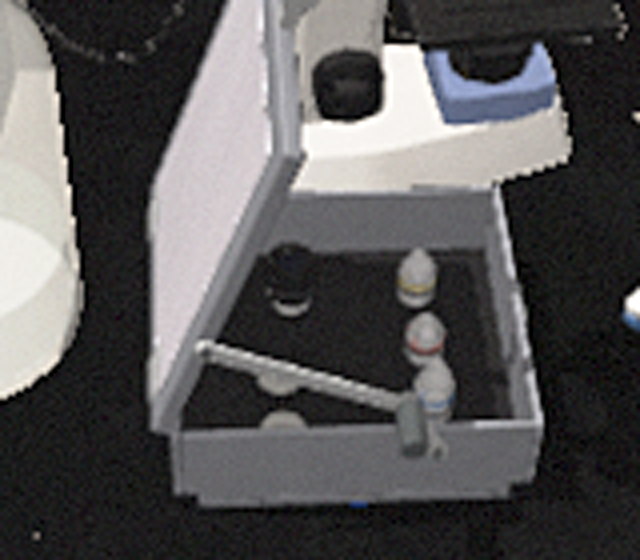

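The lid stands by itself, and the knob is at crop (412,420) on the near side of the case.

```bash
python3 -m creep '[[[-12,-28,0],0],[[-28,-60,0],0],[[-45,-95,0],0],[[-62,-125,0],0],[[-64,-131,0],0]]' 0 60; python3 -m creep '[[[0,0,30],0],[[0,0,70],0],[[0,0,110],0],[[0,0,145],0],[[0,0,162],0]]'; python3 -m creep '[[[0,0,15],0],[[0,0,30],0],[[0,0,40],0],[[0,0,48],0],[[0,0,48],0]]'
python3 - <<'E'
from h import *
from workcell import manip,camera
import cv2
o=manip.get_obs();print(o["ft_force"])
for p in((132,128,42),(131,128,38),(110,128,11)):shift(o,pt(*p),73)
c=camera("side");cv2.imwrite("pics/s3.png",cv2.resize(c["pixels"][60:200,180:340,::-1],None,fx=4,fy=4,interpolation=cv2.INTER_CUBIC))
E
```

```text
clock: 6.17
position: [0.5258, -0.1233, 0.4086]
ee_rot: [0.998, 0.06, -0.0, -0.0]
ft_force: [0.7, 0.7, 0.5]
grip_width: 0.004
grasp_force: 0.0
clock: 6.58
position: [0.5258, -0.1287, 0.2411]
ee_rot: [0.998, 0.057, -0.003, -0.001]
ft_force: [-0.4, 0.2, 0.3]
grip_width: 0.005
grasp_force: 0.0
clock: 7.0
position: [0.5272, -0.1287, 0.1964]
ee_rot: [0.998, 0.057, -0.001, -0.0]
ft_force: [-0.1, -0.5, -0.6]
grip_width: 0.0
grasp_force: 0.0
[-0.06733303 -0.46331322 -0.56324502]
tool mm [ 1.8  0.9 16.4] twist to case 0.0
tool mm [ 2.8  0.9 20.4] twist to case 0.0
tool mm [23.8  0.9 47.4] twist to case 0.0
```

View pics/s3.png

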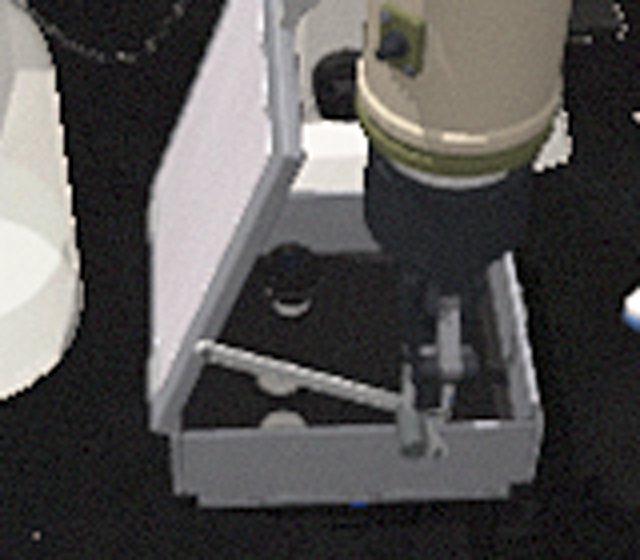

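The closed fingertips stand right over the knob at crop (412,400), well clear of the lid.

```bash
python3 -m creep '[[[0,0,8],0],[[0,0,14],0],[[0,0,19],0],[[1,0,22],0],[[4,0,24],0]]';  python3 -m creep '[[[2,0,1],0],[[4,0,2],0],[[5,0,3],0],[[7,0,5],0],[[7,0,5],0]]'
```

```text
clock: 7.47
position: [0.5317, -0.1284, 0.1736]
ee_rot: [0.998, 0.057, -0.0, 0.0]
ft_force: [-1.2, 0.4, 1.7]
grip_width: 0.004
grasp_force: 1.1
clock: 7.88
position: [0.5402, -0.1273, 0.1697]
ee_rot: [0.998, 0.058, 0.001, 0.0]
ft_force: [2.6, 0.2, 4.8]
grip_width: 0.001
grasp_force: 1.8
```

```bash
python3 -m creep '[[[3,0,3],0],[[6,0,5],0],[[8,0,8],0],[[10,0,11],0],[[10.5,0,12],0]]';  python3 -m creep '[[[1,0,2],0],[[2,0,4],0],[[3,0,6],0],[[3,0,8],0],[[3,0,9],0]]'
python3 - <<'E'
from h import *
from workcell import manip,camera
import cv2
o=manip.get_obs();shift(o,pt(110,128,11),73)
c=camera("side");cv2.imwrite("pics/s4.png",cv2.resize(c["pixels"][60:200,180:340,::-1],None,fx=4,fy=4,interpolation=cv2.INTER_CUBIC))
E
```

```text
clock: 8.3
position: [0.5499, -0.1261, 0.1571]
ee_rot: [0.998, 0.058, 0.001, 0.0]
ft_force: [-0.4, 0.4, -1.3]
grip_width: 0.004
grasp_force: 0.0
clock: 8.72
position: [0.5525, -0.126, 0.1486]
ee_rot: [0.998, 0.057, 0.0, 0.0]
ft_force: [-5.6, 0.8, 15.9]
grip_width: -0.001
grasp_force: 7.9
tool mm [-1.7  0.7 -0.4] twist to case 0.0
```

View pics/s4.png

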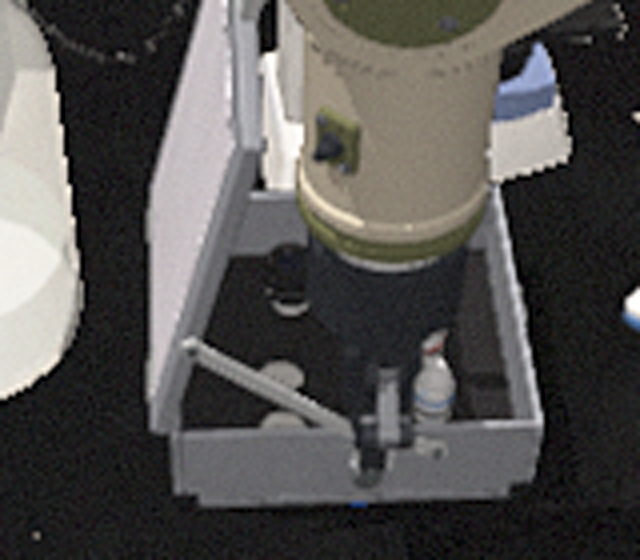

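The stay now looks straight, with the knob low at crop (368,455). Force first fell and then rose to 16 N, as it would on the stop. I'll press slightly more, then withdraw and check.

```bash
python3 -m creep '[[[0,0,1],0],[[0,0,2],0],[[0,0,2],0]]';  python3 -m creep '[[[-1,0,-5],0],[[-6,0,-20],0],[[-15,0,-50],0],[[-25,0,-85],0],[[-35,0,-120],0]]'; python3 -m creep '[[[0,-15,-20],0],[[-10,-40,-50],0],[[-20,-70,-70],0],[[-25,-90,-80],0],[[-25,-90,-80],0]]'
python3 - <<'E'
from h import *
from workcell import manip,camera
import cv2
c=camera("side");P=cloud(c);d=(P-HINGE)*1000;a=-d@AX;l=d@AY;u=d[...,2]
m=(l>112)&(l<150)&(a>80)&(a<170)&(u>-15)&(u<60)
for n,x in(("ahead",a),("left",l),("up",u)):print(n,m.sum(),np.percentile(x[m],[2,50,98]))
cv2.imwrite("pics/s5.png",cv2.resize(c["pixels"][60:200,180:340,::-1],None,fx=4,fy=4,interpolation=cv2.INTER_CUBIC))
E
```

```text
clock: 9.02
position: [0.5526, -0.1259, 0.1482]
ee_rot: [0.998, 0.057, 0.0, 0.001]
ft_force: [-9.2, 2.0, 23.7]
grip_width: -0.001
grasp_force: 12.0
clock: 9.43
position: [0.5165, -0.1298, 0.2667]
ee_rot: [0.998, 0.057, -0.001, -0.0]
ft_force: [0.6, -0.5, 1.1]
grip_width: -0.004
grasp_force: 0.0
clock: 9.85
position: [0.4821, -0.0389, 0.349]
ee_rot: [0.998, 0.06, 0.002, 0.001]
ft_force: [0.2, -0.6, -0.2]
grip_width: 0.002
grasp_force: 0.0
ahead 88 [101.78729854 108.53025415 116.96602897]
left 88 [112.70669068 129.53386792 137.50171949]
up 88 [-0.55685218 10.84583603 13.76534347]
```

View pics/s5.png

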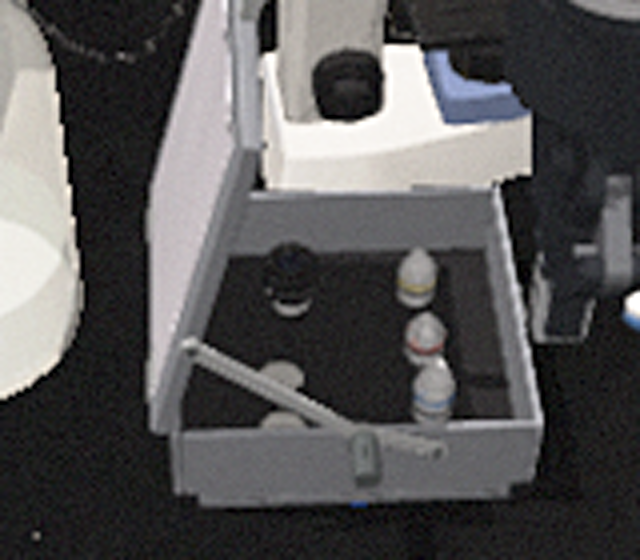

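The stay is locked: the knob at crop (366,460) lies below the line between its end pivots (190,345) and (435,450). It measures about 107 ahead and 4 mm above the hinge. The gripper is clear.

```bash
python3 -c "
from workcell import manip
print(manip.hand_in())"
```

```text
the job is handed in; nothing more can be done
None
```

The larger case is open with its stay pressed over centre onto its stop; the last picture shows it locked, the arm is clear, and the job is handed in (no verdict was returned).

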